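Lock the fitting stamp slide in the stamping jig

ROBOT

A 6-joint arm with a two-finger parallel gripper is mounted at the origin on the work surface. World frame = base frame: x ahead of the robot, y to its left, z up, the work surface at z = 0. Lengths are in m, angles in rad, forces in N, time in s.
With the tool pointing down it reaches from about 0.375 to 0.9 m from the base axis. Payload 3.1 kg.
Tool frame: the origin (TCP) lies midway between the tips of the shut fingers; the grasp point (between the pads) lies 19 mm behind it (manip.grip_depth is the distance from the TCP to the grasp point, in m); z points along the fingers, y is the line along which they close (so a half turn about z gives the same grasp; the last joint's range is limited). The gripper opens to 85 mm and grips with 20 to 120 N. Pads are 22 mm wide; open, the fingers measure 114 mm over their backs; the gripper's body (76 mm by 85 mm) begins 54 mm behind the grasp point. The pads swing forward as they close: fully open they stand 13 mm farther back than shut.
Start: joints at [1.014, 0.527, 1.433, -0, 1.181, -0.178], TCP at [0.231, 0.581, 0.231] pointing down, gripper open.
Joint ranges: [-3.08, 3.08], [-0.75, 2.2], [0.22, 2.44], [-1.43, 4.57], [0, 2.65], [-2.85, 2.85]. Speed limits (rad/s): [2.79, 2.79, 3.14, 3.14, 3.14, 3.14].

INTERFACE

Orientations are given as a unit quaternion [x, y, z, w].
In Python, from station import telemetry, snapshot, manip gives the robot as it stands. The module is installed in compiled form; this text tells all that it offers.
- The arm moves only by the shell command python3 -m crank 'ROWS' [OPENING] [FORCE]. ROWS is text: rows parted by semicolons, each of 6 numbers parted by spaces: the shift along the tool's x, y, z as a fraction of full scale, then the turn, a rotation vector about the tool's x, y, z as a fraction of full scale. A call has exactly 5 rows; each row shifts and turns the commanded pose from where the row before left it, along the tool's axes as they then stand; what a row does not reach is not made up. Full scale, the value 1, is 4 cm for a shift and 90 degrees for a turn. A row lasts 1/10 s, in which the tool goes at most 50 mm and 8.59 degrees, less where a joint would pass 70% of its speed; a pose out of reach is approached as far as the arm can. A call with a number of a shift or a turn outside -1 to 1 is refused whole. A call with a gripper value outside its range is refused whole. OPENING is the opening, from -1 (shut) to 1 (fully open), set as the call begins (- or left out, the last holds). The fingers move at their own pace and stop on an object; FORCE is the grip in N (left out, the last holds). Time passes only in rows, so rows that do not move let the fingers close, or fill a call up. It gives the time, the measured TCP pose, the force, the opening and the grip force at its end, in the units of the state.
- telemetry.sense(): the state, without advancing time (a new reading comes with each control period).
- snapshot(name): name is "side" or "top"; returns a dict with "image" (480x640x3 uint8, red, green, blue), "depth" (480x640 float32, m along the optical axis (not along the pixel's ray), 0 where there is no reading), "camera_matrix" (3x3 intrinsics, pixels), "rvec" (rotation vector, rad) and "tvec" (3), from world to camera coordinates, as OpenCV has them. Camera axes: x right, y down, z forward; pixel columns grow to the right and rows downward; lengths in m; the calibration is good to about 2 mm. A picture is of the moment at which its call begins.
- manip.sign_off(): hands the job in; it is judged then, once.
The state is a dict: "t": time; "q": joint angles; "qd": joint speeds; "tau": joint torques, N m; "tcp_pos": TCP position; "tool_rot": TCP orientation; "force": force on the tool from outside, world axes, zero at the start; "ft_torque": the same for the moment, N m; "finger_gap": opening from 0.0 (shut) to 1.0 (fully open); "gripper_force": force on a finger pad.
Only numpy, scipy, OpenCV 4.12 (cv2) and the standard library are available. Lean on these libraries where they do the work, as an engineer would, in place of code of your own. Each camera call takes 0.05 s, during which the arm holds its last target. There are 200 camera calls.

TASK

Draw the wooden stamp slide whose tongue fits the jig's throat (the slim-tongued one) out of its rack, slide it tongue first into the throat until its shoulders are fully home against the mouth, and leave it lying there. Then turn the jig's black knob clockwise until it clicks past its detent and the steel latch lies across behind the slide, and let go. Leave the broad-tongued slide, the bottle, the clay figure and the roller where they are.

Things in the scene. Friction and masses are not known exactly. Their poses are not given: they have to be found in the camera images.
- slide_slim: T-shaped beech block, flat, 36 mm high, 0.17-0.36 kg. Origin: underside, centre line, at the shoulders. Tongue 40 mm wide, 95 mm along own -x (last 12 mm taper to 30). Head 56 mm wide, 80 mm along own +x, red heart on top. Starts in a rack cell, only the front 49-61 mm of the tongue out: draw it out, put it down, retake it by the head, as the whole tongue enters the throat.
- slide_broad: The same beech block with a tongue 52 mm wide, too broad for the throat; origin and axes as the slim one's. It lies in the rack's other cell and stays there.
- rack: Fixed plywood rack on the bench, no floor, 184 mm wide, 58 high, 138 deep. Origin on the bench at the middle of its open face; +x points into it, slides are drawn out along its own -x. Two cells 64 mm wide, 46 high, centred at own y = +46 and -46 mm. Draw a slide 120 to 130 mm to free its whole head.
- jig: Fixed stamping jig. Slides go in along its own -x. Origin on the bench on the throat's centre line, 140 mm in front (+x) of the mouth. Aluminium bed 84 mm wide, 8 thick, from 195 mm before the mouth to 105 behind; slides lie on it. The throat, in a blue block 82 mm wide and 62 high, is 44 mm wide, 44 high above the bed, 100 long, open through.
- mouth (a point): Centre of the throat's mouth, on the top of the bed (8 mm above the bench); axes as the jig's. A slide is fully home when its origin is here and its axes match.
- latch (a joint): Turn of latch and knob, rad, clockwise from above, stops 0 and 1.43; starts at 0 to 0.4. Friction 0.03 N m; from 0.92 to the detent crest at 1.19 up to 0.2 more; let go there it springs back to about 0.9. Past about 1.25 it snaps by itself to 1.43 and is held there. At 1.43 the latch points along the jig's own -y; at value t it points 1.43 - t anticlockwise of that.
- knob_grip (a point): Knob's grip point, on its upright axis, 64 mm up, 92 mm before (+x of) the mouth, 105 mm to the jig's +y. Knob: black upright bar 72 mm long (along the latch), 14 thick, 46-80 mm above the bench. Below, steel latch 16 mm wide, reaching 125 mm, 14-30 mm above the bench. Detent block: 42 mm high. Locked, it lies 4 mm behind a home slide's tail. Site x axis: 0.141 rad anticlockwise of the latch.
- water: Clear water bottle with a yellow cap, 68 mm across, 170 mm high, standing; origin under its centre. Bystander.
- figure: Clay figure, 80 mm across, 95 mm high, standing; origin under its centre. Bystander.
- roller: Small wooden clay roller, about 150 mm long, 28 mm high, on two feet 30 mm wide, lying along its own x; origin under its centre. Bystander.
Things that resemble listed ones, but are neither listed nor needed, are in the scene too. What is shaped like the slide_slim but blue or orange is not meant.

How it is judged:
On the way, in this order (a step that is already met when the one before it is completed fails the run):
1. the slim slide is fully home in the throat while the latch is still open (x of slide_slim in the frame of mouth between -0.005 and 0.005 m and horizontal distance between slide_slim and mouth below 0.007 m and angle between the x axis of slide_slim and the x axis of jig, either way round below 0.08 rad and value of joint latch below 1 rad), for 0.2 s.
2. the knob has clicked past its detent (value of joint latch above 1.35 rad), for 0.2 s.
At the end, for the whole second after the job is handed in: The slim slide lies flat on the jig's bed at rest, tongue in the throat, its shoulders within 5 mm of the mouth, in line within 0.08 rad; the latch is past its detent (above 1.35 rad); the broad slide is within 20 mm of its start in the rack (value of joint latch above 1.35 rad and x of slide_slim in the frame of mouth between -0.005 and 0.005 m and horizontal distance between slide_slim and mouth below 0.007 m and z of slide_slim in the frame of mouth below 0.004 m and angle between the x axis of slide_slim and the x axis of jig, either way round below 0.08 rad and angle between slide_slim's own z axis and vertical below 0.08 rad and linear speed of slide_slim below 0.01 m/s and distance of slide_broad from where it was at the start of the episode below 0.02 m); the robot touches nothing.
It fails at once if the broad slide is moved by more than 20 mm (distance of slide_broad from where it was at the start of the episode above 0.02 m).
It fails at once if the bottle is moved by more than 20 mm (distance of water from where it was at the start of the episode above 0.02 m).
It fails at once if the clay figure is moved by more than 20 mm (distance of figure from where it was at the start of the episode above 0.02 m).
It fails at once if the roller is moved by more than 20 mm (distance of roller from where it was at the start of the episode above 0.02 m).
It also fails if it takes over 64 s, if anything falls off the work surface, if the arm or the gripper's body presses on something with over 40 N, if the wrist force passes 120 N, or if a joint passes its speed limit or range.

## Working session

There is one attempt and no reset: what is moved stays moved. The work goes in short steps, Python scripts to look and compute and a shell command to move; the robot and the scene stay as the last step left them, time stands still between calls to the robot, and variables do not carry over. Pictures are saved under pics/ and viewed, at most 10 in all, crops included, and the job is handed in when it is done.

```bash
mkdir -p pics; cat > h.py <<'E'
import numpy as np, cv2
from scipy.spatial.transform import Rotation as R
from station import telemetry, snapshot, manip
def cam(n):
    s=snapshot(n); np.savez(n+'.npz',**s); return s
def load(n): return dict(np.load(n+'.npz'))
def cloud(s):
    K=s['camera_matrix'];d=s['depth'];v,u=np.mgrid[:480,:640]
    p=np.stack([(u-K[0,2])/K[0,0]*d,(v-K[1,2])/K[1,1]*d,d],-1)
    M=cv2.Rodrigues(s['rvec'])[0]; P=(p-s['tvec'].ravel())@M; P[d==0]=np.nan; return P
def ray(s,uv,z):
    K=s['camera_matrix'];M=cv2.Rodrigues(s['rvec'])[0];t=s['tvec'].ravel()
    uv=np.atleast_2d(np.float64(uv)); r=np.c_[(uv-K[[0,1],[2,2]])/K[[0,1],[0,1]],np.ones(len(uv))]@M
    c=-M.T@t; return c+r*((z-c[2])/r[:,2])[:,None]
def proj(s,p): return cv2.projectPoints(np.float64(p).reshape(-1,1,3),s['rvec'],s['tvec'],s['camera_matrix'],None)[0].reshape(-1,2)
E
python3 - <<'E'
from h import *
for n in('top','side'):
    s=cam(n); cv2.imwrite(f'pics/{n}0.png',s['image'][...,::-1])
    M=cv2.Rodrigues(s['rvec'])[0];print(n,-M.T@s['tvec'].ravel(),M[2],s['camera_matrix'][0,0])
print(telemetry.sense())
E
```

```text
top [ 0.32664679 -0.1552948   1.38614199] [ 0.15617636  0.00247905 -0.98772608] 461.97767859573906
side [ 0.19767071 -1.11143165  1.19008298] [ 0.2316985   0.6234386  -0.74675305] 589.9479254472412
{'t': 0.1, 'q': array([ 1.01446698e+00,  5.28384158e-01,  1.43377326e+00, -2.52472085e-05,
        1.18141875e+00, -1.78489587e-01]), 'qd': array([-1.71990473e-03, -2.70700786e-03, -3.33351385e-03,  1.15769210e-03,
       -4.14774212e-04, -6.25080849e-05]), 'tau': array([ 2.90632997e-04, -4.43303919e+01, -1.78585660e+01, -2.43579852e-04,
        3.90872636e-03,  7.53085061e-06]), 'tcp_pos': array([0.23019562, 0.58036523, 0.23042504]), 'tool_rot': array([ 1.87793292e-01,  9.82208071e-01, -9.29759685e-04, -3.45342660e-04]), 'force': array([ 1.12731902,  0.20196455, -0.68956054]), 'ft_torque': array([ 0.00514002, -0.04822735, -0.03259509]), 'gripper_force': 0.0, 'finger_gap': 1.0010423878993375}
```

View pics/top0.png

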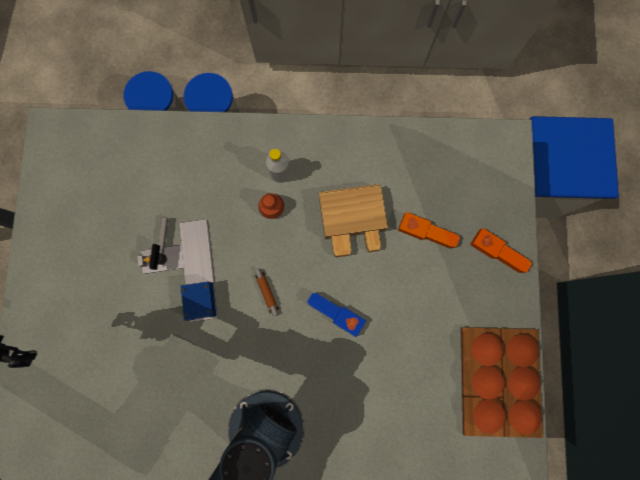

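View pics/side0.png

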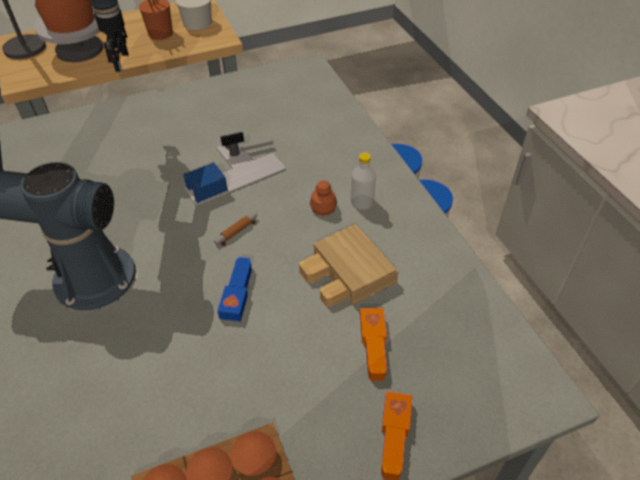

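```bash
python3 - <<'E'
from h import *
for n in('top','side'):
    s=load(n);P=cloud(s);z=P[...,2];im=s['image'];hsv=cv2.cvtColor(im,cv2.COLOR_RGB2HSV)
    def rect(name,m,h):
        m=m.astype(np.uint8);k,l,st,_=cv2.connectedComponentsWithStats(m,connectivity=4)
        for i in np.argsort(-st[1:,4])[:2]+1:
            if st[i,4]<25: continue
            c=max(cv2.findContours((l==i).astype(np.uint8),0,1)[0],key=len=='' or cv2.contourArea)[:,0]
            w=ray(s,c,h)[:,:2]; (cx,cy),(a,b),g=cv2.minAreaRect(np.float32(w*1000))
            print(n,name,'px',st[i,:5],'c',round(cx,1),round(cy,1),'size',round(a,1),round(b,1),'ang',round(g,2),'medz',round(float(np.nanmedian(z[l==i])),4))
    x,y=P[...,0],P[...,1]
    H,S,V=hsv[...,0],hsv[...,1],hsv[...,2]
    wood=(H>8)&(H<25)&(S>70)&(V>90)
    bx=(x>.2)&(x<.75)&(y<0)&(y>-.45)
    rect('rack',wood&(abs(z-.058)<.008)&bx,.058)
    rect('tongue',wood&(abs(z-.036)<.008)&bx,.036)
    blue=(H>100)&(H<130)&(S>120)
    jx=(y>.1)&(y<.5)&(x<.8)&(x>.1)
    rect('block',blue&(z>.05)&(z<.08)&jx,.062)
    rect('block70',blue&(z>.05)&(z<.08)&jx,.070)
    rect('bed',(abs(z-.008)<.006)&(S<60)&(V>130)&jx,.008)
    rect('knob',(V<60)&(z>.06)&(z<.095)&jx,.080)
    rect('latch',(z>.022)&(z<.040)&jx,.030)
s=load('top');I=s['image'][...,::-1]
a=cv2.resize(I[170:270,300:420],None,fx=4,fy=4,interpolation=2);b=cv2.resize(I[200:330,120:240],None,fx=3.2,fy=400/130,interpolation=2)[:400]
cv2.imwrite('pics/crop1.png',cv2.resize(np.hstack([a,b[:,:310]]),(790,400)))
E
```

```text
top rack px [ 319  185   68   52 2693] c 632.0 -233.0 size 134.6 184.1 ang 9.35 medz 0.0592
top tongue px [399 212  26  27 443] c 596.4 -419.0 size 79.8 57.9 ang 69.0 medz 0.037
top tongue px [331 234  20  22 354] c 531.2 -201.7 size 61.1 52.0 ang 9.01 medz 0.0373
top block px [181 282  32  38 946] c 356.8 205.6 size 98.3 82.2 ang 9.63 medz 0.0628
top block70 px [181 282  32  38 946] c 356.7 203.4 size 97.7 81.7 ang 9.63 medz 0.0628
top bed px [ 176  219   37   65 1685] c 501.8 244.5 size 190.6 103.5 ang 9.93 medz 0.0091
top bed px [142 265  25   9 111] c 450.1 354.3 size 18.8 72.5 ang 9.69 medz 0.0087
top knob px [182 298  30  22 255] c 323.0 204.4 size 93.5 50.1 ang 68.8 medz 0.0633
top knob px [149 244  10  25 161] c 478.6 330.5 size 22.6 69.2 ang 85.38 medz 0.0787
top latch px [158 217   9  37 200] c 548.5 330.5 size 18.8 109.1 ang 87.14 medz 0.0304
top latch px [210 283   5  26  37] c 373.3 169.9 size 72.9 4.8 ang 10.35 medz 0.0306
side rack px [ 314  225   83   69 2968] c 628.4 -239.5 size 134.2 190.1 ang 9.59 medz 0.0577
side rack px [316 193  19  11 105] c 643.6 -11.9 size 52.8 35.0 ang 27.53 medz 0.0541
side tongue px [360 309  26  30 581] c 595.0 -425.1 size 81.4 56.0 ang 69.07 medz 0.0361
side tongue px [299 249  39  29 477] c 532.2 -216.2 size 66.7 109.1 ang 9.07 medz 0.0356
side block px [184 163  41  30 658] c 355.1 194.2 size 98.9 94.0 ang 9.4 medz 0.0617
side block70 px [184 163  41  30 658] c 354.0 184.9 size 98.2 93.3 ang 9.4 medz 0.0617
side bed px [ 224  154   62   37 1114] c 500.9 240.9 size 190.5 106.2 ang 9.27 medz 0.0078
side bed px [216 145  14  15 104] c 450.0 353.4 size 28.6 79.5 ang 6.36 medz 0.007
side knob px [221 133  22  11 155] c 475.1 317.8 size 37.2 67.3 ang 84.19 medz 0.0733
side latch px [229 139  44  16 207] c 530.7 322.7 size 140.1 31.5 ang 1.51 medz 0.0285
side latch px [194 184  33  16 154] c 361.4 167.3 size 101.5 26.5 ang 10.04 medz 0.0311
```

View pics/crop1.png

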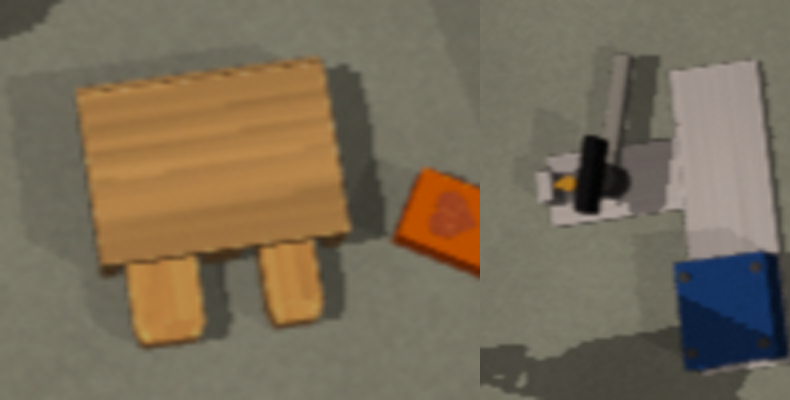

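The crop shows two candidates in the rack: the tongue at top-image (341,245) is wide, and the one at (373,240) is clearly narrower. The slim slide is therefore the right one; the blue (336,313) and orange (430,230), (502,250) look-alikes are not meant. The latch lies open, pointing about +x.

```bash
python3 - <<'E'
from h import *
s=load('top');P=cloud(s);x,y,z=P[...,0],P[...,1],P[...,2];hsv=cv2.cvtColor(s['image'],cv2.COLOR_RGB2HSV);H,S,V=[hsv[...,i] for i in range(3)]
wood=(H>8)&(H<25)&(S>70)&(V>90)
def edges(m,h,yaw,o):
    v,u=np.nonzero(m); w=ray(s,np.c_[u,v],h)[:,:2]*1000-o
    c,sn=np.cos(yaw),np.sin(yaw); return w@np.array([[c,-sn],[sn,c]])   # local coords
def lines(m,h,yaw,o,lo,hi,tag):
    l=edges(m,h,yaw,o); r=[]
    for a in np.arange(lo,hi,5):
        q=l[(l[:,0]>=a)&(l[:,0]<a+5),1]
        if len(q)>3: r.append((a+2.5,q.min(),q.max()))
    r=np.array(r); f=[np.polyfit(r[:,0],r[:,i],1) for i in(1,2)]
    print(tag,'xrange',np.percentile(l[:,0],[.5,99.5]).round(1),'lines',np.round(f,3).tolist()); print(r.round(1).tolist())
yaw=np.radians(9.45)
v,u=np.mgrid[:480,:640]
lines(wood&(abs(z-.036)<.006)&(u>362)&(u<388)&(v>225)&(v<256),.036,yaw,np.array([571.5,-289.7]),-45,-5,'slim')
lines(wood&(abs(z-.036)<.006)&(u>328)&(u<356)&(v>225)&(v<258),.036,yaw,np.array([556.5,-198.9]),-45,-5,'broad')
m=np.array([406,214.])
lines((abs(z-.008)<.006)&(S<60)&(V>120)&(x>.4)&(y<.30)&(y>.15),.008,yaw,m,100,190,'bed')
blue=(H>100)&(H<130)&(S>120)
lines(blue&(abs(z-.062)<.006)&(u>170)&(u<225)&(v>270),.062,yaw,m,-90,-10,'block')
lines(wood&(abs(z-.058)<.008)&(u>310)&(u<395)&(v>180)&(v<240),.058,yaw,np.array([564,-244.]),10,130,'rack')
E
```

```text
slim xrange [-53.    4.8] lines [[-0.039, -20.886], [0.038, 19.094]]
[[-42.5, -18.7, 17.4], [-37.5, -19.6, 16.9], [-32.5, -20.1, 18.9], [-27.5, -21.0, 18.0], [-22.5, -19.0, 17.6], [-17.5, -19.5, 19.6], [-12.5, -20.5, 18.7], [-7.5, -20.9, 18.2]]
broad xrange [-55.1   4.8] lines [[0.019, -23.113], [-0.037, 25.286]]
[[-42.5, -24.0, 26.9], [-37.5, -24.5, 26.1], [-32.5, -22.4, 25.6], [-27.5, -23.3, 27.3], [-22.5, -24.2, 26.9], [-17.5, -24.6, 26.5], [-12.5, -22.2, 25.6], [-7.5, -23.5, 24.8]]
bed xrange [  8.1 518.1] lines [[0.162, -78.159], [-0.075, 57.346]]
[[102.5, -80.1, 52.8], [107.5, -53.6, 52.5], [112.5, -56.8, 49.0], [117.5, -36.3, 48.5], [122.5, -57.8, 44.9], [127.5, -73.7, 47.6], [132.5, -37.8, 44.1], [137.5, -53.7, 46.8], [142.5, -57.0, 46.0], [147.5, -57.3, 45.7], [152.5, -88.6, 45.4], [157.5, -52.2, 44.8], [162.5, -50.2, 44.3], [167.5, -35.2, 44.0], [172.5, -35.8, 43.4], [177.5, -72.8, 45.9], [182.5, -49.1, 45.6], [187.5, -37.3, 45.0]]
block xrange [-97.9  -1.2] lines [[0.009, -38.576], [-0.083, 33.708]]
[[-87.5, -40.3, 39.2], [-82.5, -38.1, 38.5], [-77.5, -38.6, 38.2], [-72.5,
[... 158 characters left out ...]
.8, 37.4], [-32.5, -37.5, 40.0], [-27.5, -38.1, 39.2], [-22.5, -38.4, 38.9], [-17.5, -39.0, 29.9], [-12.5, -39.3, 29.4]]
rack xrange [  3.  134.2] lines [[-0.004, -90.91], [-0.002, 90.797]]
[[12.5, -92.0, 91.6], [17.5, -89.5, 91.2], [22.5, -90.5, 90.3], [27.5, -91.4, 89.5], [32.5, -91.9, 91.6], [37.5, -90.0, 91.2], [42.5, -90.9, 90.3], [47.5, -91.4, 89.9], [52.5, -92.4, 91.6], [57.5, -90.4, 91.2], [62.5, -90.9, 90.8], [67.5, -91.8, 89.9], [72.5, -92.3, 89.1], [77.5, -90.4, 91.2], [82.5, -91.3, 90.8], [87.5, -92.3, 89.9], [92.5, -89.8, 89.5], [97.5, -90.8, 91.6], [102.5, -91.3, 91.2], [107.5, -92.2, 90.4], [112.5, -90.3, 89.5], [117.5, -90.7, 91.6], [122.5, -91.7, 91.2], [127.5, -92.2, 90.4]]
```

```bash
python3 -m crank '0 0 0 0 0 -0.0864;0 0 0 0 0 -0.0864;0 0 0 0 0 -0.0864;0 0 0 0 0 -0.0864;-.176 -.953 0 0 0 0' 1 40
for i in 1; do :; done
python3 -m crank '-.176 -.953 0 0 0 0;-.176 -.953 0 0 0 0;-.176 -.953 0 0 0 0;-.176 -.953 0 0 0 0;-.176 -.953 0 0 0 0'
python3 -m crank '-.176 -.953 0 0 0 0;-.176 -.953 0 0 0 0;-.176 -.953 0 0 0 0;-.176 -.953 0 0 0 0;-.176 -.953 0 0 0 0'
python3 -m crank '-.176 -.953 0 0 0 0;-.176 -.953 0 0 0 0;-.176 -.953 0 0 0 0;-.176 -.953 0 0 0 0;-.176 -.953 0 0 0 0'
python3 -m crank '-.176 -.953 0 0 0 0;-.176 -.953 0 0 0 0;-.176 -.953 0 0 0 0;-.176 -.953 0 0 0 0;-.176 -.953 0 0 0 0'
python3 -m crank '-.176 -.953 0 0 0 0;-.176 -.953 0 0 0 0;-.176 -.953 0 0 0 0;0 0 1 0 0 0;0 0 1 0 0 0'
cat >> h.py <<'E'
def tool(target=None,yaw=None):
    s=telemetry.sense(); M=R.from_quat(s['tool_rot']).as_matrix(); p=s['tcp_pos']
    print('t',s['t'],'p',p.round(4),'yangle',np.degrees(np.arctan2(M[1,1],M[0,1])).round(2),'z',M[:,2].round(3),'F',np.round(s['force'],1),'gap',round(float(s['finger_gap']),3),'gf',s['gripper_force'],'q',np.round(s['q'],2))
    if target is not None: print('shift in scale units',(M.T@(np.array(target)-p)/.04).round(3))
    if yaw is not None: print('turn z frac',round(-(yaw-np.degrees(np.arctan2(M[1,1],M[0,1])))/90,4))
E
python3 -c "
from h import *
tool([.547,-.2947,.008],99.45)"
```

```text
t: 0.6
tcp_pos: [0.2432, 0.5473, 0.2309]
tool_rot: [-0.085, 0.996, 0.002, 0.001]
force: [0.9, -0.2, -0.4]
finger_gap: 1.003
gripper_force: 0.0
t: 1.1
tcp_pos: [0.3098, 0.3607, 0.2311]
tool_rot: [-0.083, 0.997, -0.0, -0.0]
force: [0.9, 0.7, -0.0]
finger_gap: 0.999
gripper_force: 0.0
t: 1.6
tcp_pos: [0.3758, 0.1785, 0.2312]
tool_rot: [-0.083, 0.997, -0.0, -0.0]
force: [0.1, -0.4, -0.4]
finger_gap: 1.002
gripper_force: 0.0
t: 2.1
tcp_pos: [0.4419, -0.0037, 0.2312]
tool_rot: [-0.082, 0.997, 0.0, -0.0]
force: [-0.5, 0.3, 0.1]
finger_gap: 1.003
gripper_force: 0.0
t: 2.6
tcp_pos: [0.5079, -0.1859, 0.2309]
tool_rot: [-0.082, 0.997, 0.0, -0.0]
force: [0.6, 0.3, -0.1]
finger_gap: 1.0
gripper_force: 0.0
t: 3.1
tcp_pos: [0.5485, -0.296, 0.1511]
tool_rot: [-0.082, 0.997, -0.001, 0.001]
force: [-1.1, -0.7, -1.0]
finger_gap: 1.004
gripper_force: 0.0
t 3.1 p [ 0.5485 -0.296   0.1511] yangle 99.35 z [ 0.003 -0.002 -1.   ] F [-1.1 -0.7 -1. ] gap 1.004 gf 0.0 q [-0.67  0.62  1.51  0.    1.01 -2.41]
shift in scale units [0.041 0.05  3.577]
turn z frac -0.0011
```

```bash
python3 -m crank '.04 .05 .8 0 0 0;0 0 .8 0 0 0;0 0 .8 0 0 0;0 0 .7 0 0 0;0 0 .47 0 0 0'
python3 -m crank '0 0 0 0 0 0;0 0 0 0 0 0;0 0 0 0 0 0;0 0 0 0 0 0;0 0 0 0 0 0' -1 60
python3 -m crank '0 0 0 0 0 0;0 0 0 0 0 0;0 0 0 0 0 0;0 0 0 0 0 0;0 0 0 0 0 0'
```

```text
t: 3.6
tcp_pos: [0.5443, -0.2911, 0.0058]
tool_rot: [-0.082, 0.997, 0.001, -0.001]
force: [0.3, -0.5, -0.2]
finger_gap: 0.999
gripper_force: 0.0
t: 4.1
tcp_pos: [0.5468, -0.2931, 0.0103]
tool_rot: [-0.082, 0.997, -0.001, 0.001]
force: [-0.9, -1.3, 3.9]
finger_gap: 0.457
gripper_force: 61.9
t: 4.6
tcp_pos: [0.5467, -0.2931, 0.0103]
tool_rot: [-0.082, 0.997, -0.001, 0.001]
force: [-0.6, -1.1, 6.6]
finger_gap: 0.46
gripper_force: 62.2
```

```bash
python3 -m crank '.2 0 0 0 0 0;.35 0 0 0 0 0;.4 0 0 0 0 0;.4 0 0 0 0 0;.4 0 0 0 0 0'
python3 -m crank '.4 0 0 0 0 0;.4 0 0 0 0 0;.4 0 0 0 0 0;.4 0 0 0 0 0;.3 0 0 0 0 0'
python3 -m crank '.1 0 0 0 0 0;0 0 0 0 0 0;0 0 0 0 0 0;0 0 0 0 0 0;0 0 0 0 0 0'
python3 -m crank '0 0 0 0 0 0;0 0 0 0 0 0;0 0 0 0 0 0;0 0 0 0 0 0;0 0 -.6 0 0 0' 1
python3 -m crank '0 0 -1 0 0 0;0 0 -1 0 0 0;0 0 0 0 0 0;-1 0 0 0 0 0;-1 0 0 0 0 0'
python3 - <<'E'
from h import *
tool()
s=cam('top');P=cloud(s);z=P[...,2];hsv=cv2.cvtColor(s['image'],cv2.COLOR_RGB2HSV)
I=s['image'][...,::-1]
cv2.imwrite('pics/top1.png',cv2.resize(I[170:370,240:440],None,fx=3,fy=3,interpolation=2))
s=cam('side');I=s['image'][...,::-1];cv2.imwrite('pics/side1.png',cv2.resize(I[170:370,200:440],None,fx=2.5,fy=2.5,interpolation=2))
E
```

```text
t: 5.1
tcp_pos: [0.4791, -0.3054, 0.0103]
tool_rot: [-0.082, 0.997, -0.003, 0.003]
force: [5.6, -0.5, 5.8]
finger_gap: 0.457
gripper_force: 62.4
t: 5.6
tcp_pos: [0.4039, -0.3185, 0.0103]
tool_rot: [-0.081, 0.997, -0.003, 0.003]
force: [7.9, 0.1, 8.4]
finger_gap: 0.457
gripper_force: 62.7
t: 6.1
tcp_pos: [0.3993, -0.319, 0.0103]
tool_rot: [-0.082, 0.997, -0.003, 0.002]
force: [1.6, -1.3, 9.4]
finger_gap: 0.455
gripper_force: 63.0
t: 6.6
tcp_pos: [0.3961, -0.315, 0.0304]
tool_rot: [-0.082, 0.997, 0.003, -0.002]
force: [0.2, -0.5, -0.2]
finger_gap: 1.004
gripper_force: 0.0
t: 7.1
tcp_pos: [0.4763, -0.3033, 0.1122]
tool_rot: [-0.081, 0.997, 0.0, -0.001]
force: [0.0, -0.5, -0.4]
finger_gap: 0.998
gripper_force: 0.0
t 7.1 p [ 0.4763 -0.3033  0.1122] yangle 99.32 z [-0.001  0.001 -1.   ] F [ 0.  -0.5 -0.4] gap 0.998 gf 0.0 q [-0.76  0.61  1.69 -0.    0.84 -2.5 ]
```

View pics/top1.png

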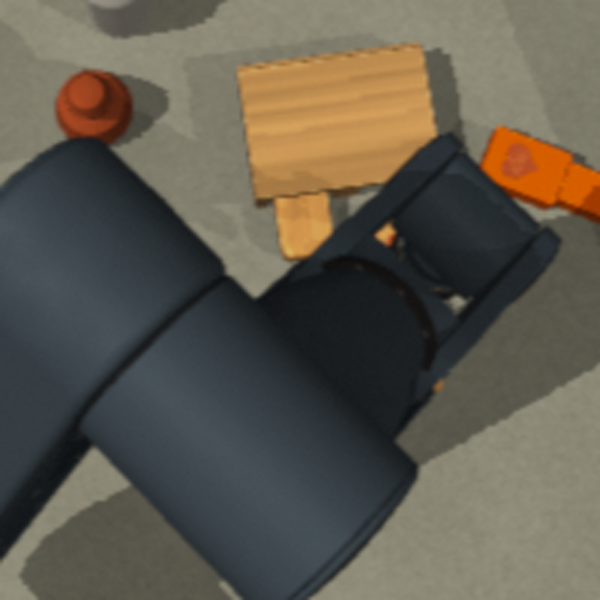

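View pics/side1.png

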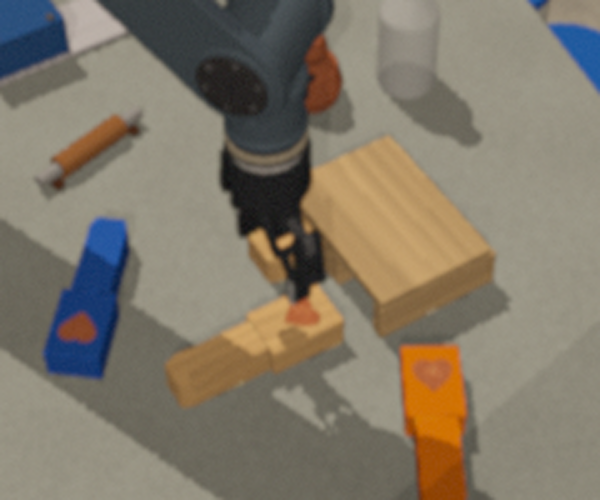

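The side crop shows the slim slide flat on the bench, clear of the rack: tip at crop (180,385), shoulders at about (258,345), tail at (340,325). The gripper hovers over its red heart, and the broad slide is still in place.

```bash
python3 - <<'E'
from h import *
s=load('side');P=cloud(s);x,y,z=P[...,0],P[...,1],P[...,2];hsv=cv2.cvtColor(s['image'],cv2.COLOR_RGB2HSV);H,S,V=[hsv[...,i] for i in range(3)]
v,u=np.mgrid[:480,:640]
m=(H>3)&(H<25)&(S>70)&(V>80)&(abs(z-.036)<.005)&(u>262)&(u<340)&(v>270)&(v<340)
vv,uu=np.nonzero(m);w=ray(s,np.c_[uu,vv],.036)[:,:2]*1000-[399.3,-319]
a=np.radians(9.35);l=w@np.array([[np.cos(a),-np.sin(a)],[np.sin(a),np.cos(a)]])
for k in np.arange(-45,170,7.5):
    q=l[(l[:,0]>=k)&(l[:,0]<k+7.5),1]
    if len(q):print(k,len(q),np.percentile(q,[2,98]).round(1))
print(np.percentile(l[:,0],[.3,99.7]))
tool([.3993+.100*np.cos(a),-.319+.100*np.sin(a),.010],99.35)
E
```

```text
-37.5 2 [-12.4  -2.9]
-30.0 43 [-20.1  15.2]
-22.5 43 [-21.7  16.6]
-15.0 43 [-22.5  17.7]
-7.5 43 [-21.5  16.7]
0.0 46 [-22.5  17.9]
7.5 46 [-24.   16.8]
15.0 45 [-22.6  16.9]
22.5 43 [-22.4  17. ]
30.0 43 [-24.1  16.9]
37.5 43 [-23.9  15.9]
45.0 44 [-22.6  16. ]
52.5 41 [-23.7  17.1]
60.0 48 [-27.5  20.1]
67.5 56 [-29.9  22.4]
75.0 55 [-31.1  21.3]
82.5 53 [-32.3  21.4]
90.0 60 [-32.2  22.8]
97.5 52 [-31.2  22.9]
105.0 57 [-32.5  21.5]
112.5 52 [-32.5  79.8]
120.0 57 [-33.6  81.2]
127.5 48 [-33.8  17.2]
135.0 51 [-33.8  16.7]
142.5 13 [-30.3  14.8]
[-29.9578294  176.93021226]
t 7.2 p [ 0.4808 -0.3036  0.1121] yangle 99.64 z [ 0.004 -0.002 -1.   ] F [-0.5  1.1  0.3] gap 0.998 gf 0.0 q [-0.76  0.62  1.68  0.    0.84 -2.5 ]
shift in scale units [-0.419 -0.044  2.555]
turn z frac 0.0033
```

```bash
python3 -m crank '-.294 -.09 0 0 0 0;0 0 .7 0 0 0;0 0 .7 0 0 0;0 0 .7 0 0 0;0 0 .455 0 0 0'
python3 -m crank '0 0 0 0 0 0;0 0 0 0 0 0;0 0 0 0 0 0;0 0 0 0 0 0;0 0 0 0 0 0' -1 60
python3 -m crank '0 0 0 0 0 0;0 0 0 0 0 0;0 0 0 0 0 0;0 0 -.2 0 0 0;0 0 -.8 0 0 0'
python3 -m crank '0 0 -1 0 0 0;0 0 -1 0 0 0;0 0 0 0 0 0;0 0 0 0 0 0;0 0 0 0 0 0'
python3 - <<'E'
from h import *
tool()
s=cam('side');cv2.imwrite('pics/side2.png',cv2.resize(s['image'][...,::-1][170:370,200:440],None,fx=2.5,fy=2.5,interpolation=2))
E
```

```text
t: 7.7
tcp_pos: [0.487, -0.3043, 0.0077]
tool_rot: [-0.082, 0.997, 0.002, -0.002]
force: [0.2, 0.6, -0.6]
finger_gap: 1.002
gripper_force: 0.0
t: 8.2
tcp_pos: [0.489, -0.3054, 0.011]
tool_rot: [-0.082, 0.997, -0.0, 0.0]
force: [-0.3, -0.5, -2.4]
finger_gap: 0.637
gripper_force: 65.1
t: 8.7
tcp_pos: [0.4866, -0.3033, 0.0482]
tool_rot: [-0.082, 0.997, 0.003, -0.003]
force: [0.3, -0.3, -2.3]
finger_gap: 0.644
gripper_force: 65.0
t: 9.2
tcp_pos: [0.4876, -0.3041, 0.1291]
tool_rot: [-0.082, 0.997, 0.001, -0.001]
force: [-1.1, 1.0, -2.5]
finger_gap: 0.641
gripper_force: 65.2
t 9.2 p [ 0.4876 -0.3041  0.1291] yangle 99.46 z [-0.002  0.002 -1.   ] F [-1.1  1.  -2.5] gap 0.641 gf 65.1910400390625 q [-0.75  0.6   1.65  0.    0.9  -2.49]
```

View pics/side2.png

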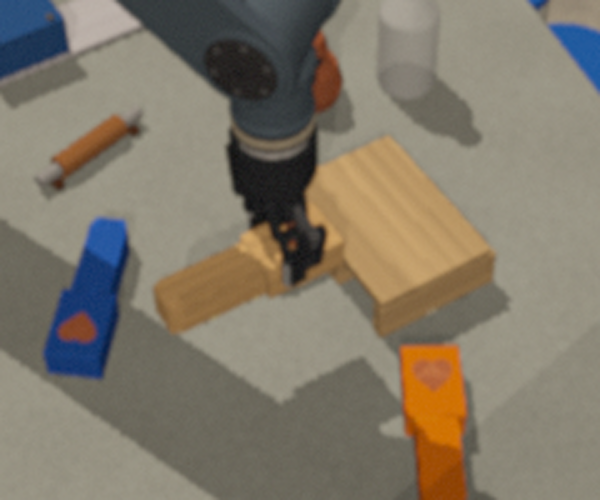

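The slide is held level by the head, tongue toward the robot (tip at crop (165,305)); nothing else has moved. Next is the carry to the jig, with the jig remeasured from both stored views.

```bash
python3 -m crank '0 0 -1 0 0 0;0 0 -.3 0 0 0;-.2 .5 0 0 0 0;-.243 .873 0 0 0 0;-.243 .873 0 0 0 0'
python3 -m crank '-.243 .873 0 0 0 0;-.243 .873 0 0 0 0;-.243 .873 0 0 0 0;-.243 .873 0 0 0 0;-.243 .873 0 0 0 0'
python3 -m crank '-.243 .873 0 0 0 0;-.243 .873 0 0 0 0;-.243 .873 0 0 0 0;-.243 .873 0 0 0 0;-.243 .873 0 0 0 0'
python3 -m crank '-.243 .873 0 0 0 0;-.243 .873 0 0 0 0;-.25 .4 0 0 0 0;0 0 0 0 0 0;0 0 0 0 0 0'
python3 - <<'E'
from h import *
tool([.5451,.2373,.10],99.5)
a=np.radians(9.5);A=np.array([[np.cos(a),-np.sin(a)],[np.sin(a),np.cos(a)]])
for n in('top','side'):
    s=dict(load('top')) if n=='top' else load('side')
    if n=='top': s=cam('top')
    P=cloud(s);x,y,z=P[...,0],P[...,1],P[...,2];hsv=cv2.cvtColor(s['image'],cv2.COLOR_RGB2HSV);H,S,V=[hsv[...,i] for i in range(3)]
    for tag,m,h in (('block',(H>100)&(H<130)&(S>100)&(abs(z-.062)<.004),.062),('bed',(S<60)&(V>120)&(abs(z-.008)<.003),.008)):
        m=m&(x>.2)&(x<.8)&(y>.1)&(y<.33); vv,uu=np.nonzero(m); l=(ray(s,np.c_[uu,vv],h)[:,:2]*1000-[406,214])@A
        print(n,tag,'xr',np.percentile(l[:,0],[.5,99.5]).round(1))
        for lo in range(-90,190,20):
            q=l[(l[:,0]>=lo)&(l[:,0]<lo+20),1]
            if len(q)>10:print(lo,np.percentile(q,[1,99]).round(1),end=' ')
        print()
s=load('side');cv2.imwrite('pics/side3.png',cv2.resize(s['image'][...,::-1][60:260,120:340],None,fx=2.5,fy=2.5))
E
```

```text
t: 9.75
tcp_pos: [0.5006, -0.2113, 0.1811]
tool_rot: [-0.081, 0.997, 0.001, -0.0]
force: [0.6, -0.1, -2.8]
finger_gap: 0.641
gripper_force: 65.4
t: 10.25
tcp_pos: [0.5198, -0.0303, 0.1811]
tool_rot: [-0.082, 0.997, 0.0, -0.001]
force: [-0.1, -0.6, -2.7]
finger_gap: 0.643
gripper_force: 65.4
t: 10.75
tcp_pos: [0.539, 0.1498, 0.181]
tool_rot: [-0.082, 0.997, -0.0, -0.001]
force: [-0.1, -0.8, -2.8]
finger_gap: 0.647
gripper_force: 65.4
t: 11.25
tcp_pos: [0.5536, 0.2377, 0.1809]
tool_rot: [-0.083, 0.997, -0.0, -0.001]
force: [-0.2, -0.4, -3.1]
finger_gap: 0.64
gripper_force: 65.3
t 11.25 p [0.5536 0.2377 0.1809] yangle 99.52 z [-0.002 -0.001 -1.   ] F [-0.2 -0.4 -3.1] gap 0.64 gf 65.32814025878906 q [ 0.22  0.56  1.54 -0.    1.05 -1.52]
shift in scale units [0.207 0.026 2.024]
turn z frac 0.0003
top block xr [-98.3  -0.8]
-90 [-38.7  40.7] -70 [-38.1  39.8] -50 [-38.7  40.3] -30 [-38.5  40.9] -10 [-37.1  40.2] 
top bed xr [-200.9  393.3]
-90 [-96.8  99. ] -70 [-104.   119.2] -30 [-104.   119.3] -10 [-114.3  113. ] 10 [-110.6  108.5] 30 [-98.6 108.9] 50 [-89.4 106.5] 70 [-87.3  93.6] 90 [-82.9  23.2] 110 [-92.1  25.1] 130 [-85.1  21.3] 150 [-82.6  20.8] 170 [-81.8  12.2] 
side block xr [-101.8   -4.6]
-90 [-43.8  34.7] -70 [-45.2  35. ] -50 [-47.9  36.2] -30 [-44.1  35.2] -10 [-44.5  33.2] 
side bed xr [-208.7  384.3]
-10 [-108.4  110.6] 10 [-98.4  57.4] 30 [-102.4   71.8] 50 [-54.3 106.7] 70 [-88.9 103.7]
```

```bash
python3 -m crank '.1 0 .6 0 0 0;.1 0 .9 0 0 0;0 0 .9 0 0 0;0 0 .8 0 0 0;0 0 .4 0 0 0'
python3 -m crank '0 0 0 0 0 0;0 0 0 0 0 0;0 0 0 0 0 0;0 0 0 0 0 0;0 0 0 0 0 0'
cat > m.py <<'E'
from h import *
tool()
s=cam('side');P=cloud(s);x,y,z=P[...,0],P[...,1],P[...,2];hsv=cv2.cvtColor(s['image'],cv2.COLOR_RGB2HSV);H,S,V=[hsv[...,i] for i in range(3)]
a=np.radians(9.5);A=np.array([[np.cos(a),-np.sin(a)],[np.sin(a),np.cos(a)]])
tz=telemetry.sense()['tcp_pos'][2]-.011+.036
t=telemetry.sense()['tcp_pos'];print('tcp local',((t[:2]*1000-[406,214])@A).round(1))
for tag,m,h in (('block',(H>100)&(H<130)&(S>100)&(abs(z-.062)<.004),.062),('tongue',(H>3)&(H<25)&(S>70)&(V>70)&(abs(z-tz)<.004),tz)):
    m=m&(x>.2)&(x<.8)&(y>.1)&(y<.4); vv,uu=np.nonzero(m); l=(ray(s,np.c_[uu,vv],h)[:,:2]*1000-[406,214])@A
    print(tag,'xr',np.percentile(l[:,0],[.5,99.5]).round(1))
    for lo in range(-90,190,10):
        q=l[(l[:,0]>=lo)&(l[:,0]<lo+10),1]
        if len(q)>10:print(lo,np.percentile(q,[1,99]).round(1),end=' ')
    print()
cv2.imwrite('pics/side4.png',cv2.resize(s['image'][...,::-1][80:240,140:340],None,fx=3.5,fy=3.5,interpolation=2))
E
python3 m.py
```

```text
t: 11.8
tcp_pos: [0.5444, 0.2345, 0.0353]
tool_rot: [-0.081, 0.997, -0.001, -0.003]
force: [-0.5, 0.4, -2.5]
finger_gap: 0.644
gripper_force: 65.1
t: 12.3
tcp_pos: [0.5473, 0.2367, 0.0395]
tool_rot: [-0.082, 0.997, 0.0, 0.001]
force: [0.1, 0.4, -2.4]
finger_gap: 0.644
gripper_force: 65.2
t 12.3 p [0.5473 0.2367 0.0395] yangle 99.46 z [ 0.002  0.    -1.   ] F [ 0.1  0.4 -2.4] gap 0.644 gf 65.22258639335632 q [ 0.22  0.76  1.64  0.    0.74 -1.51]
tcp local [142.9  -0.9]
block xr [-101.4   -4. ]
-90 [-44.3  29.5] -80 [-47.   35.1] -70 [-48.2  35.7] -60 [-47.8  35.1] -50 [-46.   35.9] -40 [-44.2  34. ] -30 [-43.5  35.8] -20 [-44.6  31.3] -10 [-41.3  34.2] 
tongue xr [ 23.6 196.6]
20 [-19.4  12.1] 30 [-23.9  16.8] 40 [-24.5  17.9] 50 [-27.6  17.3] 60 [-25.1  17.4] 70 [-23.7  17. ] 80 [-24.5  16.4] 90 [-31.3  15.7] 100 [-29.7  16.7] 110 [-34.6  18.3] 120 [-32.9  23.9] 130 [-30.9  30.5] 140 [-0.6 26. ] 170 [-35.5 -14.2] 180 [-36.9  -3.4]
```

View pics/side4.png

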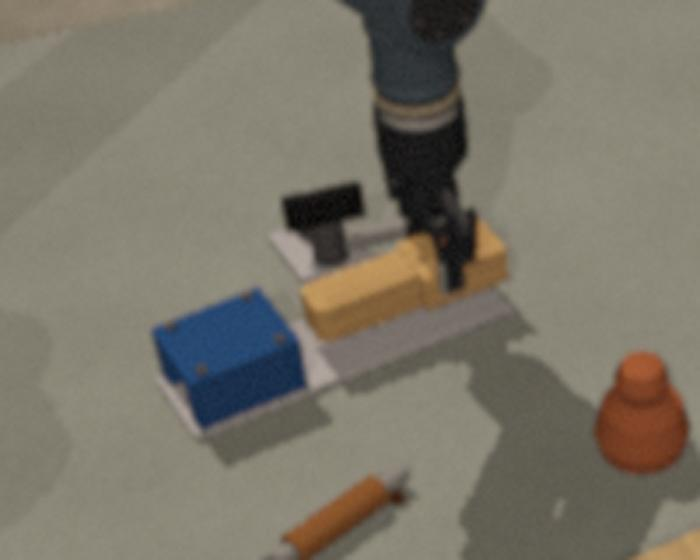

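The side crop shows the slide hovering over the bed, tip (315,310) before the blue mouth (300,350), latch open. In this view the tongue's line lies about 1 mm to +y of the throat's, so I correct that, lower and start in.

```bash
python3 -m crank '0 -.028 .25 0 0 0;0 0 .21 0 0 0;0 0 0 0 0 0;.2 0 0 0 0 0;.2 0 0 0 0 0'
python3 -m crank '.15 0 0 0 0 0;.15 0 0 0 0 0;.15 0 0 0 0 0;.15 0 0 0 0 0;.15 0 0 0 0 0'
python3 -m crank '.1 0 0 0 0 0;.1 0 0 0 0 0;.1 0 0 0 0 0;0 0 0 0 0 0;0 0 0 0 0 0'
python3 m.py
```

```text
t: 12.85
tcp_pos: [0.5297, 0.2326, 0.0193]
tool_rot: [-0.082, 0.997, -0.0, -0.001]
force: [-0.4, -0.6, -3.1]
finger_gap: 0.642
gripper_force: 65.4
t: 13.35
tcp_pos: [0.5018, 0.2284, 0.0203]
tool_rot: [-0.082, 0.997, 0.0, 0.001]
force: [1.2, 3.3, -2.0]
finger_gap: 0.642
gripper_force: 65.4
t: 13.85
tcp_pos: [0.4895, 0.2265, 0.02]
tool_rot: [-0.082, 0.997, 0.0, 0.0]
force: [0.2, 5.3, -2.9]
finger_gap: 0.644
gripper_force: 65.5
t 13.85 p [0.4895 0.2265 0.02  ] yangle 99.38 z [ 0.     0.001 -1.   ] F [ 0.2  5.3 -2.9] gap 0.644 gf 65.54763078689575 q [ 0.23  0.75  1.79  0.    0.6  -1.51]
tcp local [84.5 -1.5]
block xr [-102.    -5.1]
-90 [-44.3  30.2] -80 [-44.4  35.1] -70 [-42.5  35.8] -60 [-45.3  35.2] -50 [-45.8  36.7] -40 [-42.7  35.3] -30 [-46.4  35.9] -20 [-42.8  30.9] -10 [-41.3  34.4] 
tongue xr [  6.3 138.5]
0 [-23.7  17.1] 10 [-24.2  16.8] 20 [-25.   15.7] 30 [-26.2  16.8] 40 [-23.5  15.9] 50 [-32.1  13.9] 60 [-30.5  22. ] 70 [-35.6  27.7] 80 [-4.8 25.2] 110 [-35.9 -15. ] 120 [-37.9   5.4] 130 [-33.1  18.3]
```

```bash
python3 -m crank '0 .04 0 0 0 0;0 0 0 0 0 0;.15 0 0 0 0 0;.15 0 0 0 0 0;.15 0 0 0 0 0'
python3 -m crank '.15 0 0 0 0 0;.15 0 0 0 0 0;.15 0 0 0 0 0;.1 0 0 0 0 0;0 0 0 0 0 0'
python3 -m crank '.1 0 0 0 0 0;.1 0 0 0 0 0;.05 0 0 0 0 0;.05 0 0 0 0 0;0 0 0 0 0 0'
python3 m.py
```

```text
t: 14.4
tcp_pos: [0.4702, 0.2241, 0.0198]
tool_rot: [-0.083, 0.997, -0.0, -0.001]
force: [0.3, 0.5, -1.5]
finger_gap: 0.641
gripper_force: 65.3
t: 14.9
tcp_pos: [0.4488, 0.2208, 0.0199]
tool_rot: [-0.083, 0.997, -0.0, -0.001]
force: [0.1, 0.8, -2.6]
finger_gap: 0.644
gripper_force: 65.3
t: 15.4
tcp_pos: [0.4376, 0.2189, 0.0199]
tool_rot: [-0.082, 0.997, -0.0, -0.0]
force: [0.4, 1.0, -2.4]
finger_gap: 0.642
gripper_force: 65.3
t 15.4 p [0.4376 0.2189 0.0199] yangle 99.46 z [-0. -0. -1.] F [ 0.4  1.  -2.4] gap 0.642 gf 65.32437086105347 q [ 0.24  0.72  1.92  0.    0.5  -1.5 ]
tcp local [32.3 -0.4]
block xr [-101.7   -4.7]
-90 [-46.   27.4] -80 [-45.7  35.2] -70 [-44.4  35.8] -60 [-43.1  33.6] -50 [-43.8  34.6] -40 [-48.3  36.5] -30 [-44.3  35.9] -20 [-43.8  30.7] -10 [-41.3  34.2] 
tongue xr [ 5.7 86.1]
0 [-32.1  17.1] 10 [-35.   22.5] 20 [-30.   30.1] 60 [-34.9   0.2] 70 [-32.3  16.1] 80 [-32.6  22.3]
```

```bash
python3 -m crank '.05 0 0 0 0 0;.05 0 0 0 0 0;0.05 0 0 0 0 0;0 0 0 0 0 0;0 0 0 0 0 0'
python3 -m crank '.04 0 0 0 0 0;0 0 0 0 0 0;0.03 0 0 0 0 0;0 0 0 0 0 0;0 0 0 0 0 0'
```

```text
t: 15.95
tcp_pos: [0.4317, 0.218, 0.0199]
tool_rot: [-0.082, 0.997, -0.0, -0.0]
force: [-1.2, 1.1, -2.3]
finger_gap: 0.645
gripper_force: 65.3
t: 16.45
tcp_pos: [0.43, 0.2177, 0.02]
tool_rot: [-0.082, 0.997, 0.0, 0.001]
force: [1.8, 1.6, -2.8]
finger_gap: 0.645
gripper_force: 65.3
```

```bash
python3 -m crank '.03 0 0 0 0 0;0 0 0 0 0 0;0 0 0 0 0 0;0 0 0 0 0 0;0 0 0 0 0 0'
```

```text
t: 16.95
tcp_pos: [0.4299, 0.2177, 0.0201]
tool_rot: [-0.082, 0.997, 0.0, 0.002]
force: [4.7, 3.4, -3.9]
finger_gap: 0.645
gripper_force: 65.1
```

```bash
python3 -m crank '.06 0 0 0 0 0;0 0 0 0 0 0;0 0 .05 0 0 0;0 0 0 0 0 0;0 0 0 0 0 0'
python3 -m crank '0 0 0 0 0 0;0 0 0 0 0 0;0 0 0 0 0 0;0 0 0 0 0 0;0 0 0 0 0 0' 1
python3 -m crank '0 0 -1 0 0 0;0 0 -1 0 0 0;0 0 -1 0 0 0;-1 0 -1 0 0 0;-1 0 0 0 0 0'
python3 - <<'E'
import m
E
mv pics/side4.png pics/side5.png
```

```text
t: 17.45
tcp_pos: [0.43, 0.2178, 0.0187]
tool_rot: [-0.083, 0.997, 0.001, 0.004]
force: [6.8, 3.4, -1.3]
finger_gap: 0.643
gripper_force: 65.4
t: 17.95
tcp_pos: [0.4251, 0.2167, 0.0178]
tool_rot: [-0.082, 0.997, -0.0, -0.001]
force: [-0.2, 0.3, -1.0]
finger_gap: 0.999
gripper_force: 0.0
t: 18.45
tcp_pos: [0.5021, 0.2302, 0.1785]
tool_rot: [-0.083, 0.997, 0.001, 0.004]
force: [1.0, -0.1, 0.3]
finger_gap: 1.002
gripper_force: 0.0
t 18.45 p [0.5021 0.2302 0.1785] yangle 99.51 z [ 0.008  0.002 -1.   ] F [ 1.  -0.1  0.3] gap 1.002 gf 0.0 q [ 0.23  0.5   1.68 -0.    0.96 -1.51]
tcp local [106.5  -0.6]
block xr [-101.5   -5.3]
-90 [-44.3  30.2] -80 [-42.2  35.2] -70 [-44.9  35.7] -60 [-45.2  35.1] -50 [-43.4  36.7] -40 [-42.6  35.2] -30 [-45.1  35.9] -20 [-45.2  31.3] -10 [-40.3  34.5] Traceback (most recent call last):
  File "<stdin>", line 1, in <module>
  File "m.py", line 9, in <module>
    print(tag,'xr',np.percentile(l[:,0],[.5,99.5]).round(1))
                   ~~~~~~~~~~~~~^^^^^^^^^^^^^^^^^^
    return _quantile_unchecked(
        a, q, axis, out, overwrite_input, method, keepdims, weights)
    return _ureduce(a,
                    func=_quantile_ureduce_func,
    ...<5 lines>...
                    overwrite_input=overwrite_input,
                    method=method)
    r = func(a, **kwargs)
    result = _quantile(arr,
                       quantiles=q,
    ...<2 lines>...
                       out=out,
                       weights=wgt)
    slices_having_nans = np.isnan(arr[-1, ...])
                                  ~~~^^^^^^^^^
IndexError: index -1 is out of bounds for axis 0 with size 0
```

View pics/side5.png

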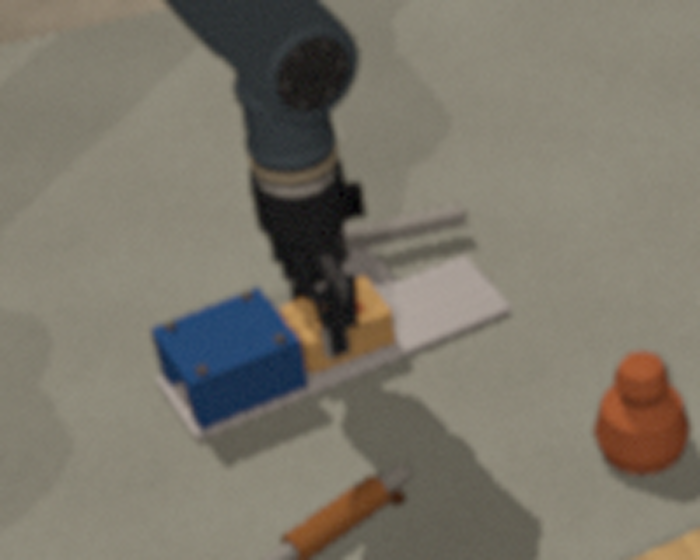

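The slide appears home: head (340,320) flush against the blue mouth, tail on the bed, latch still open. I go above the knob and check both slide and knob there.

```bash
python3 -m crank '.06 .85 0 0 0 0;.06 .85 0 0 0 0;.05 .85 0 0 0 0;0 0 0 0 0 .075;0 0 0 0 0 .075'
python3 -m crank '0 0 0 0 0 0;0 0 0 0 0 0;0 0 0 0 0 0;0 0 0 0 0 0;0 0 0 0 0 0'
cat > m2.py <<'E'
from h import *
tool([.4785,.3315,.05],86)
a=np.radians(9.5);A=np.array([[np.cos(a),-np.sin(a)],[np.sin(a),np.cos(a)]])
for n in('side','top'):
    s=cam(n);P=cloud(s);x,y,z=P[...,0],P[...,1],P[...,2];hsv=cv2.cvtColor(s['image'],cv2.COLOR_RGB2HSV);H,S,V=[hsv[...,i] for i in range(3)]
    for tag,m,h in (('block',(H>100)&(H<130)&(S>100)&(abs(z-.062)<.004),.062),('head',((H<25)|(H>170))&(S>70)&(V>70)&(abs(z-.044)<.006)&(y<.3),.044),('latch',(S<60)&(z>.022)&(z<.038)&(y>.27)&(y<.4),.03),('knob',(V<60)&(z>.06)&(z<.09)&(y>.28),.08)):
        m=m&(x>.2)&(x<.8)&(y>.1)&(y<.4); vv,uu=np.nonzero(m)
        if len(vv)<20: continue
        w=ray(s,np.c_[uu,vv],h)[:,:2]*1000; l=(w-[406,214])@A
        r=cv2.minAreaRect(np.float32(w)); print(n,tag,len(vv),'local x',np.percentile(l[:,0],[.5,99.5]).round(1),'y',np.percentile(l[:,1],[1,99]).round(1),'rect',np.round(np.r_[r[0],r[1],r[2]],1), 'medz',np.nanmedian(z[m]).round(4))
E
python3 m2.py
```

```text
t: 19.0
tcp_pos: [0.4752, 0.3297, 0.1725]
tool_rot: [0.036, 0.999, -0.0, -0.001]
force: [0.4, -0.9, -0.3]
finger_gap: 0.998
gripper_force: 0.0
t: 19.5
tcp_pos: [0.4767, 0.3286, 0.1733]
tool_rot: [0.035, 0.999, -0.0, -0.0]
force: [0.1, -0.3, -0.6]
finger_gap: 0.999
gripper_force: 0.0
t 19.5 p [0.4767 0.3286 0.1733] yangle 85.97 z [-0. -0. -1.] F [ 0.1 -0.3 -0.6] gap 0.999 gf 0.0 q [ 0.41  0.54  1.61  0.    1.   -1.09]
shift in scale units [-0.04   0.076  3.082]
turn z frac -0.0004
side block 529 local x [-101.5   -5. ] y [-46.   35.9] rect [354.4 200.2  98.8  84.7   9.8] medz 0.0615
side head 324 local x [ 3.9 78.2] y [-38.4  24.1] rect [447.2 212.7  76.1  65.2   8.6] medz 0.0437
side latch 217 local x [ 69.8 209.6] y [ 64.9 119. ] rect [525.6 320.9  40.4 148.8  82.6] medz 0.0284
side knob 157 local x [ 51.4 119.7] y [ 68.7 112.1] rect [475.  315.5  39.1  67.7  85.5] medz 0.0727
top block 777 local x [-97.9  -1.2] y [-38.6  40.4] rect [357.  206.5  98.3  81.2   9.5] medz 0.0627
top head 505 local x [ 3.2 80.7] y [-28.4  27.5] rect [447.4 220.6  78.4  57.3   9.2] medz 0.0448
top latch 222 local x [ 76.2 213.4] y [ 75.2 158. ] rect [519.4 334.8  66.9 160.1  66.3] medz 0.0302
top knob 83 local x [ 56.5 125.3] y [ 91.2 116.5] rect [4.788e+02 3.316e+02 6.900e+01 2.030e+01 3.000e-01] medz 0.0786
```

Measured against the block, the slide's origin lies about 1.5–2 mm from the mouth, within tolerance, and it met a hard stop, so it is home. Now the knob.

```bash
python3 -m crank '-.04 .076 .6 0 0 0;0 0 .8 0 0 0;0 0 .8 0 0 0;0 0 .6 0 0 0;0 0 .24 0 0 0' 0.2
python3 -m crank '0 0 0 0 0 0;0 0 0 0 0 0;0 0 0 0 0 0;0 0 0 0 0 0;0 0 0 0 0 0' -1 60
python3 -m crank '0 0 0 0 0 0;0 0 0 0 0 0;0 0 0 0 0 0;0 0 0 0 0 0;0 0 0 0 0 0'
python3 -c "
from h import *
tool()"
```

```text
t: 20.1
tcp_pos: [0.4771, 0.331, 0.0493]
tool_rot: [0.035, 0.999, -0.001, -0.002]
force: [0.2, -1.4, 0.3]
finger_gap: 0.602
gripper_force: 0.0
t: 20.6
tcp_pos: [0.4798, 0.335, 0.0531]
tool_rot: [0.036, 0.999, 0.003, 0.002]
force: [-0.4, 9.6, -5.1]
finger_gap: 0.153
gripper_force: 60.9
t: 21.1
tcp_pos: [0.4798, 0.335, 0.0531]
tool_rot: [0.036, 0.999, 0.003, 0.002]
force: [-0.5, 9.8, -5.6]
finger_gap: 0.152
gripper_force: 60.9
t 21.1 p [0.4798 0.335  0.0531] yangle 85.89 z [ 0.005  0.006 -1.   ] F [-0.5  9.8 -5.6] gap 0.152 gf 60.86327254772186 q [ 0.42  0.72  1.67  0.01  0.74 -1.09]
```

```bash
python3 -m crank '0 .07 0 0 0 0;0 0 0 0 0 0;0 0 0 0 0 .06;0 0 0 0 0 .06;0 0 0 0 0 .06'
python3 -m crank '0 0 0 0 0 .08;0 0 0 0 0 .08;0 0 0 0 0 .08;0 0 0 0 0 .08;0 0 0 0 0 0'
python3 -c "
from h import *
tool([.4798,.335,.053])"
```

```text
t: 21.6
tcp_pos: [0.4796, 0.3347, 0.053]
tool_rot: [0.178, 0.984, 0.001, 0.001]
force: [0.4, -1.1, 0.2]
finger_gap: 0.153
gripper_force: 61.8
t: 22.1
tcp_pos: [0.479, 0.334, 0.053]
tool_rot: [0.415, 0.91, 0.0, 0.001]
force: [-0.6, -2.3, 5.6]
finger_gap: 0.148
gripper_force: 62.3
t 22.1 p [0.479 0.334 0.053] yangle 40.97 z [ 0.001 -0.    -1.   ] F [-0.6 -2.3  5.6] gap 0.148 gf 62.279967069625854 q [ 0.42  0.73  1.67 -0.    0.75 -0.3 ]
shift in scale units [ 0.006  0.031 -0.   ]
```

```bash
python3 -m crank '0 .03 0 0 0 .08;0 0 0 0 0 .08;0 0 0 0 0 .08;0 0 0 0 0 .08;0 0 0 0 0 .02'
python3 -m crank '0 0 0 0 0 0;0 0 0 0 0 0;0 0 0 0 0 0;0 0 0 0 0 0;0 0 0 0 0 0'
python3 -c "
from h import *
tool();print(telemetry.sense()['ft_torque'])"
```

```text
t: 22.6
tcp_pos: [0.4782, 0.3336, 0.0529]
tool_rot: [0.64, 0.768, -0.002, -0.0]
force: [-3.3, -5.2, 8.5]
finger_gap: 0.154
gripper_force: 63.0
t: 23.1
tcp_pos: [0.4782, 0.3336, 0.053]
tool_rot: [0.639, 0.769, -0.002, -0.0]
force: [-2.7, -6.2, 7.4]
finger_gap: 0.156
gripper_force: 63.0
t 23.1 p [0.4782 0.3336 0.053 ] yangle 10.5 z [-0.003 -0.003 -1.   ] F [-2.7 -6.2  7.4] gap 0.156 gf 63.028424978256226 q [ 0.42  0.73  1.67 -0.    0.75  0.24]
[-0.98103932  0.48662634 -0.15806154]
```

```bash
python3 -m crank '0 0 0 0 0 .03;0 0 0 0 0 .02;0 0 0 0 0 0;0 0 0 0 0 0;0 0 0 0 0 0'
python3 -m crank '0 0 0 0 0 0;0 0 0 0 0 0;0 0 0 0 0 0;0 0 0 0 0 0;0 0 0 0 0 0' 0.2
python3 -m crank '0 0 -.5 0 0 0;0 0 -1 0 0 0;0 0 -1 0 0 0;0 0 -1 0 0 0;0 0 -1 0 0 0'
python3 m2.py; python3 -c "
from h import *
a=load('side')['image'][...,::-1][80:240,140:340];b=load('top')['image'][...,::-1][200:330,120:240]
cv2.imwrite('pics/fin.png',np.hstack([cv2.resize(a,(440,352),interpolation=2),cv2.resize(b,(325,352),interpolation=2)]))"
```

```text
t: 23.6
tcp_pos: [0.4782, 0.3336, 0.053]
tool_rot: [0.665, 0.747, -0.002, 0.001]
force: [-3.1, -5.3, 8.9]
finger_gap: 0.152
gripper_force: 80.7
t: 24.1
tcp_pos: [0.4797, 0.3354, 0.0515]
tool_rot: [0.67, 0.742, 0.0, -0.0]
force: [-0.7, -0.3, -0.6]
finger_gap: 0.602
gripper_force: 0.0
t: 24.6
tcp_pos: [0.4793, 0.3352, 0.2331]
tool_rot: [0.67, 0.742, -0.0, -0.0]
force: [0.6, 0.9, -0.3]
finger_gap: 0.598
gripper_force: 0.0
t 24.6 p [0.4793 0.3352 0.2331] yangle 5.86 z [-0.  0. -1.] F [ 0.6  0.9 -0.3] gap 0.598 gf 0.0 q [0.42 0.47 1.53 0.   1.14 0.32]
shift in scale units [-0.091 -0.027  4.578]
turn z frac -0.8905
side block 517 local x [-101.   -5.] y [-45.2  35.8] rect [354.7 199.7  98.3  85.5   8. ] medz 0.0619
side head 329 local x [ 3.5 78.2] y [-36.1  23.9] rect [446.6 214.2  76.8  62.2   8.6] medz 0.0437
side latch 103 local x [71.1 97.2] y [ 40.8 170. ] rect [470.9 330.8  24.7 132.3  15.9] medz 0.0298
side knob 102 local x [73.4 94.1] y [ 50.1 132.2] rect [474.  316.5  20.3  88.2   7.7] medz 0.0768
top block 802 local x [-98.3  -1.5] y [-38.1  40.3] rect [356.8 206.5  98.4  81.2   9.9] medz 0.0626
top head 506 local x [ 3.2 80.7] y [-28.5  27.5] rect [447.3 220.5  78.3  57.3   8.9] medz 0.045
top latch 105 local x [75.6 99.8] y [ 41.3 164.4] rect [474.9 332.7  24.5 130.4   9.3] medz 0.0305
top knob 147 local x [81.6 98. ] y [ 67.3 139.8] rect [477.7 330.6  16.8  73.9   9.7] medz 0.0792
```

View pics/fin.png

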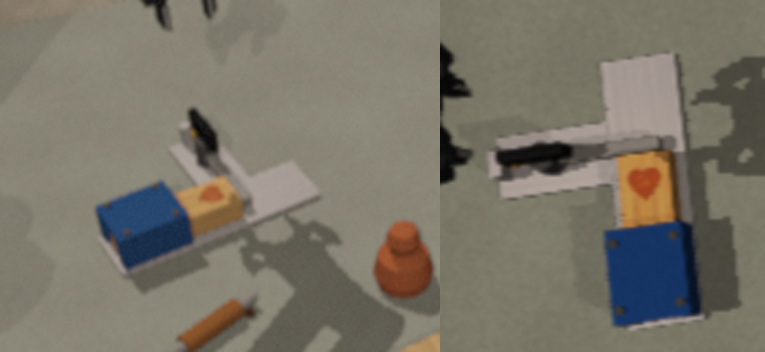

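The pictures show the latch lying across behind the slide's tail at right-crop (640,145), the knob in line with the jig's -y, the slide home in the throat, and the gripper clear.

```bash
python3 -c "
from station import manip
print(manip.sign_off())"
```

```text
the job is handed in; nothing more can be done
None
```

The slim slide is home in the throat (origin about 2 mm from the mouth by the cameras), the knob is past its detent with the latch locked behind the slide, and the job was handed in at about 25 s; the hand-in returned no verdict.

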